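# Index the rotary table to the next hole and lock it

## Task

On the small rotary indexing table, press the spring plunger down with the fingertips and, with it held down, push the table round clockwise (seen from above) to the very next hole, not past it, and let the plunger spring back up so that its pin locks in that hole. Then push the lock lever home against its stop. Nothing needs to be grasped: do not touch, lift or unseat the black valve that rides in the nest on the table, and leave the other things on the bench where they are.

Things in the scene. Friction and masses are not known exactly. Their poses are not given: they have to be found in the camera images.
- index_base: Fixed round grey base of the indexing table, 180 mm across. Origin: on the table's vertical turning axis, at worktop height; x, y turn with its yaw, z up. It carries a fixed flat steel index ring (122 mm inside, 176 mm outside diameter, top 42 mm above the worktop) with 8 round holes of 11.6 mm, 45 degrees (0.785 rad) apart on a 74.5 mm radius.
- turntable (a joint): Aluminium turntable inside the ring, top 42 mm above the worktop. Value in rad, 0 at the start, GROWS CLOCKWISE seen from above; next hole at 0.785. At value q the plunger stands in the base frame 44 mm from the axis at azimuth 1.309 - q (counter-clockwise from base +x). About 2 N at the post turns it, it stays where left, and it cannot turn while the pin is in a hole.
- plunger (a joint): Spring plunger on the turntable, m: 0 up, grows when pressed, 0.012 at its stop; 4 N starts it, 8 N at the stop. Its foot under the ring carries the index pin (74.5 mm radius, same azimuth), which frees the table from 0.009 on. Between holes the ring keeps the pin down at 0.008 even with the finger off the head; then, as the table is pushed on, the pin springs up into the next hole and locks.
- plunger_top (a point): Centre of the top face of the plunger's dark steel head, a disc of 26 mm diameter. 66 mm above the worktop when up, 54 mm when fully pressed. It turns with the table.
- post_top (a point): Top centre of the plain upright steel drive post on the turntable, 11 mm diameter, 42 to 86 mm above the worktop, 44 mm from the axis. It stands ahead of the plunger in the clockwise sense (0.545 rad less azimuth, 24 mm of arc), so a fingertip pressing the plunger head pushes the table round by pushing this post.
- lock_lever (a joint): Lock lever, rad: 0 home (at its stop, pointing along base +x), grows as it swings open clockwise seen from above (to 1.1); starts at 0.75 to 1.0. Vertical pivot at base (0, -0.100) m. About 2.5 N at the handle moves it; it stays where it is left.
- lever_handle (a point): Point on the axis of the lever's upright black handle peg, 15 mm diameter, from 35 to 77 mm above the worktop, 50 mm from the pivot; the point is 64 mm above the worktop. It is pushed sideways, counter-clockwise about the pivot, to its stop at base (0.050, -0.100).
- valve: Loose black waisted valve, 26 mm diameter, 32 mm tall, standing in a shallow round nest (9 mm high wall) on the turntable, 32 mm from the axis opposite the plunger. Origin: centre of its underside, 42 mm above the worktop; z up.
- pot_dark: Bystander: loose round parts pot with dark lid insert, 42 mm across, 20 mm high, to the right of the base. Origin: centre of the underside.
- pot_pale: Bystander: loose pale round parts pot, 42 mm across, 20 mm high, left of the base. Origin: centre of the underside.
- dome: Bystander: loose dust dome with knob, 69 mm across, 42 mm high, beyond the base on the left. Origin: centre of the underside.
There are look-alikes about, which are no part of the job. Leave any blue, purple or red look-alike of the valve alone.

How it is judged:
On the way, in this order (a step that is already met when the one before it is completed fails the run):
1. the plunger is pressed in (value of joint plunger above 0.006 m), for 0.05 s.
2. the table stands at the next hole clockwise with the plunger sprung up in it (value of joint turntable between 0.735 and 0.835 rad and value of joint plunger below 0.0025 m), for 0.2 s.
3. the lock lever is home (value of joint lock_lever below 0.09 rad), for 0.2 s.
At the end, for the whole second after the job is handed in: The table has been turned clockwise by one hole (0.785 rad, within 0.05), the plunger is up (within 2.5 mm), the lock lever is home (within 0.09 rad of its stop), and the valve still stands upright in its nest, at rest (all of step 2 and value of joint lock_lever below 0.09 rad and z of valve in the frame of index_base between 0.038 and 0.046 m and horizontal distance between valve and index_base between 0.026 and 0.038 m and angle between valve's own z axis and vertical below 0.15 rad and linear speed of valve below 0.02 m/s); the robot touches nothing.
It fails at once if the table goes past the next hole (value of joint turntable above 1 rad).
It fails at once if the table is turned the wrong way (value of joint turntable below -0.2 rad).
It fails at once if the lock lever is pushed home before the table is at the next hole (value of joint lock_lever below 0.3 rad and value of joint turntable below 0.7 rad).
It fails at once if the valve is touched by the robot, lifted or tipped (contact force between any of the fingers, the arm and valve above 0.5 N or z of valve in the frame of index_base above 0.052 m or angle between valve's own z axis and vertical above 0.4 rad).
It fails at once if a bystander is moved (distance of any of pot_dark, pot_pale, dome from where it was at the start of the episode above 0.015 m).
It also fails if it takes over 53 s, if anything falls off the work surface, if the arm or the gripper's body presses on something with over 40 N, if the wrist force passes 120 N, or if a joint passes its speed limit or range.

## Robot

A 7-joint arm with a two-finger parallel gripper is mounted at the origin on a cart in front of the work surface, level with it; the furniture and walls round the work are solid. World frame = base frame: x ahead of the robot, y to its left, z up, the work surface at z = 0. Lengths are in m, angles in rad, forces in N, time in s.
With the tool pointing down it reaches from about 0.425 to 0.8 m from the base axis. Payload 8.3 kg.
Tool frame: the origin (TCP) lies midway between the tips of the shut fingers; the grasp point (between the pads) lies 19 mm behind it; x points along the fingers, y is the direction in which the jaws open and shut, and the axes are right-handed (so a half turn about x gives the same grasp; the last joint's range is limited). The gripper opens to 85 mm and grips with 20 to 120 N. Pads are 22 mm wide; open, the fingers measure 114 mm over their backs; the gripper's body (76 mm by 85 mm) begins 54 mm behind the grasp point. The pads swing forward as they close: fully open they stand 13 mm farther back than shut.
Start: joints at [-1.405, 0.383, 0.016, 1.37, -0.006, 1.388, -0.046], TCP at [0.142, 0.609, 0.231] pointing down, gripper open.
Joint ranges: [-2.95, 2.95], [-0.25, 2.06], [-1.52, 1.56], [0.18, 2.33], [-1.44, 4.58], [0.02, 2.06], [-3.01, 3.01]. Speed limits (rad/s): [2.39, 2.39, 3.01, 3.01, 3.14, 3.14, 3.14].

## Interface

Orientations are given as a unit quaternion [x, y, z, w].
In Python, from plant import r gives the robot as it stands.
- The arm moves only by the tool carry_out, never from a script. Its argument "commands" is a list of rows, each an object with "offset": the shift along the tool's x, y, z in m, a list of three; "twist": the turn, a rotation vector about the tool's x, y, z in rad, a list of three; "fingers": the finger opening in m, from 0 to 0.0854. A call has 1 to 5 rows; each row shifts and turns the pose as measured when the row begins, along the tool's axes as they then stand; what a row does not reach is not made up. A row lasts 1/12 s, in which the tool goes at most 41.7 mm and 7.16 degrees, less where a joint would pass 70% of its speed; a pose out of reach is approached as far as the arm can. A call is refused whole if a number of a shift passes 0.0417 or a number of a turn 0.125, either way. A call with a gripper value outside its range is refused whole. The fingers move at their own pace and stop on an object; the grip force is fixed at half the most. Time passes only in rows, so rows that do not move let the fingers close. It gives the time, the measured TCP pose, the force and the opening at its end, in the units of the state.
- r.read_state(): the state, without advancing time (a new reading comes with each control period).
- r.snapshot(name): name is "scene" or "top" or "wrist"; returns a dict with "img" (384x512x3 uint8, red, green, blue), "z_map" (384x512 float32, m along the optical axis (not along the pixel's ray), 0 where there is no reading), "intrinsics" (3x3 intrinsics, pixels), "R" (3x3) and "t" (3): a world point X has camera coordinates R X + t; the wrist camera has in their place "tool_from_camera" (4x4, takes a point from camera to tool coordinates, whose origin is the TCP and whose axes are the tool frame's). Camera axes: x right, y down, z forward; pixel columns grow to the right and rows downward; lengths in m; the calibration is good to about 2 mm. A picture is of the moment at which its call begins: read the wrist's pose just before it.
- r.hand_in(): hands the job in, once; it reports no verdict.
Trained networks look in the newest picture that a camera, given by its name, has taken for a name from the list of things; names that differ only in an ending like _2 or _b are one class to them, and where a whole thing is asked for, a point or a joint stands for the part that bears it (a point fixed in the world has none). Each returns a list of dicts, best first, with "confidence" (0 to 1); they miss things now and then, are a little off and sometimes report something else, mostly with a low value. They report only what shows in the picture. A call takes as long as a camera call. They do not tell look-alikes from the thing itself.
- r.search_frame(camera, target): "position" ([x, y, z] in m, in world coordinates, good to about 4 mm: the middle of the surface that is visible of it).
- r.outline_of(camera, target): "mask" (384x512 bool, what is visible of it).
- r.pinpoint(camera, target): "position" ([x, y, z] in m, in world coordinates, good to about 4 mm: a listed point, or the origin of a listed thing).
The state is a dict: "time_s": time; "qpos": joint angles; "qvel": joint speeds; "tau": joint torques, N m; "tcp_pos": TCP position; "ee_rot": TCP orientation; "wrist_force": force on the tool from outside, world axes, zero at the start; "torque": the same for the moment, N m; "grip_width": finger opening in m.
Only numpy, scipy, OpenCV 4.12 (cv2) and the standard library are available. Lean on these libraries where they do the work, as an engineer would, in place of code of your own. Each camera call takes 0.05 s, during which the arm holds its last target. There are 200 camera calls.

## Working session

There is one attempt and no reset: what is moved stays moved. The work goes in short steps, Python scripts to look and compute and a tool call to move; the robot and the scene stay as the last step left them, time stands still between calls to the robot, and variables do not carry over. Pictures are saved under pics/ and viewed, about 8 in all and at most 12, crops included, and the job is handed in when it is done.

Besides the shell and the picture viewer there is one more tool, called after "Request:" as a command line: name --argument value ..., lists and objects as JSON in quotes. carry_out: Moves the arm, as the interface text tells. Its arguments: {"type":"object","properties":{"commands":{"type":"array","items":{"type":"object","properties":{"offset":{"type":"array","items":{"type":"number"}},"twist":{"type":"array","items":{"type":"number"}},"fingers":{"type":"number"}}}}},"required":["commands"]}

```bash
mkdir -p pics; python3 - <<'E'
from plant import r
import cv2,numpy as np
s=r.read_state();print(s['time_s'],s['tcp_pos'],s['ee_rot'],s['grip_width'],s['wrist_force'])
ims=[]
for c in ['scene','top']:
    d=r.snapshot(c);ims.append(d['img'])
    for t in ['plunger_top','post_top','lever_handle','index_base','valve','pot_dark','pot_pale','dome']:
        print(c,t,[(np.round(x['position'],4).tolist(),round(x['confidence'],2)) for x in r.pinpoint(c,t)[:3]])
    cv2.imwrite(f'pics/{c}0.png',d['img'][:,:,::-1])
E
```

```text
0.0 [0.14160613 0.60823545 0.23028888] [ 0.0800208   0.70256472 -0.08138467  0.70240731] 0.08516803227870524 [ 0.03971318 -0.61350547  0.44005106]
scene plunger_top [([0.4559, -0.0697, 0.0685], 0.64), ([0.4783, -0.0813, 0.0849], 0.32)]
scene post_top [([0.4775, -0.0795, 0.0855], 0.82), ([0.4282, -0.1406, 0.0421], 0.75)]
scene lever_handle [([0.456, -0.2497, 0.0653], 0.57)]
scene index_base [([0.4418, -0.1111, 0.0012], 0.57)]
scene valve [([0.4312, -0.1423, 0.0433], 0.58), ([0.4063, -0.3945, -0.003], 0.55), ([0.4901, -0.3989, -0.0028], 0.43)]
scene pot_dark [([0.5085, -0.3163, 0.0014], 0.68)]
scene pot_pale [([0.5055, 0.1021, 0.0035], 0.42), ([0.4296, -0.1384, 0.042], 0.28)]
scene dome [([0.6128, 0.0558, -0.0042], 0.77)]
top plunger_top [([0.4624, -0.0691, 0.0633], 0.5)]
top post_top [([0.4758, -0.0786, 0.0867], 0.66)]
top lever_handle [([0.4589, -0.249, 0.0656], 0.66)]
top index_base [([0.4473, -0.1049, 0.0009], 0.78)]
top valve [([0.4112, -0.3991, 0.0037], 0.68), ([0.4159, -0.3284, -0.0066], 0.59), ([0.4266, -0.1432, 0.0423], 0.5)]
top pot_dark [([0.5061, -0.3117, -0.0038], 0.61)]
top pot_pale [([0.5069, 0.0973, -0.0002], 0.73)]
top dome [([0.6135, 0.0519, 0.0023], 0.64)]
```

View pics/top0.png

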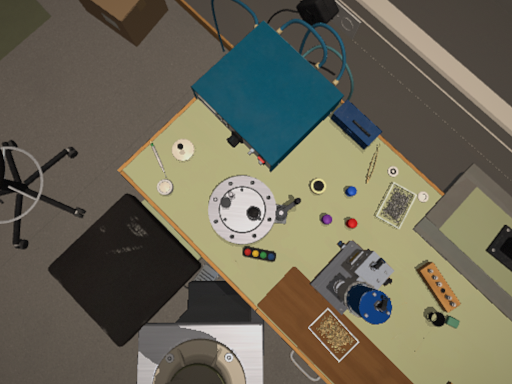

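View pics/scene0.png

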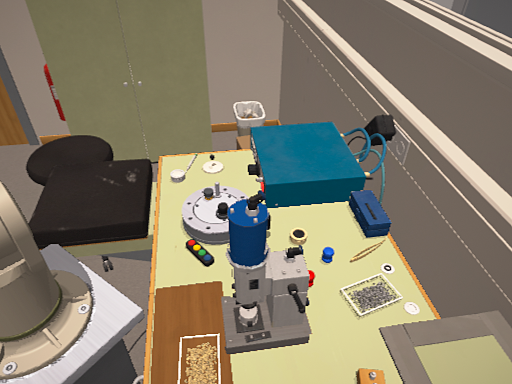

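The scene picture shows the indexing table at about (215,210) and the microscope in front of it. The top picture shows the base at (241,210), plunger at (226,202), valve at (254,212), lever handle at (295,200), and the pots and dome at (318,186), (165,187) and (182,150). I'll bring the wrist camera over the table next.

```bash
cat > h.py <<'E'
from plant import r
import numpy as np, cv2
from scipy.spatial.transform import Rotation as Ro
np.set_printoptions(precision=4,suppress=True)
def st():
    s=r.read_state(); return s,np.array(s['tcp_pos']),Ro.from_quat(s['ee_rot']).as_matrix()
def cloud(d,p=None,R=None):
    z=d['z_map'];K=d['intrinsics'];v,u=np.mgrid[:z.shape[0],:z.shape[1]]
    c=np.stack([(u-K[0,2])/K[0,0]*z,(v-K[1,2])/K[1,1]*z,z],-1)
    if 'tool_from_camera' in d:
        T=d['tool_from_camera'];return (c@T[:3,:3].T+T[:3,3])@R.T+p
    return (c-d['t'])@d['R']
E
python3 - <<'E'
from h import *
s,p,R=st();print(R)
d=r.snapshot('wrist');print(d['tool_from_camera'],d['intrinsics'])
d=r.snapshot('top');X=cloud(d);z=X[...,2]
for q in [(100,265),(75,255),(160,265),(120,270),(60,270)]: print(q,X[q])
import sys
# ring centre
m=(abs(z-.042)<.003)&(np.hypot(X[...,0]-.445,X[...,1]+.108)<.1)
ctr=cv2.minEnclosingCircle(X[m][:,:2].astype(np.float32));print(ctr,m.sum())
# tall things near
print('tall', [(X[(z>h)&(X[...,0]>.3)&(X[...,0]<.62)&(X[...,1]<.3)&(X[...,1]>-.35)]).shape for h in(.1,.15,.2)])
for w in [(.45,.25,.23),(.45,-.1,.23),(.40,-.1,.23)]: print(w,R.T@(np.array(w)-p))
E
```

```text
[[-0.0001  0.2268  0.9739]
 [-0.      0.9739 -0.2268]
 [-1.     -0.     -0.0001]]
[[-0.0008 -0.3024  0.9532 -0.1424]
 [ 1.      0.0001  0.0009 -0.0009]
 [-0.0003  0.9532  0.3024 -0.0775]
 [ 0.      0.      0.      1.    ]] [[334.0534   0.     253.7582]
 [  0.     334.0534 190.889 ]
 [  0.       0.       1.    ]]
(100, 265) [ 0.7187 -0.172   0.0872]
(75, 255) [ 0.7866 -0.1468  0.0873]
(160, 265) [ 0.5613 -0.1702  0.0871]
(120, 270) [ 0.6656 -0.1842  0.0863]
(60, 270) [ 0.8279 -0.1863  0.0874]
((0.44138196110725403, -0.11393556743860245), 0.09228821843862534) 2674
tall [(785, 3), (785, 3), (785, 3)]
(0.45, 0.25, 0.23) [ 0.0013 -0.2794  0.3816]
(0.45, -0.1, 0.23) [ 0.0013 -0.6203  0.461 ]
(0.4, -0.1, 0.23) [ 0.0013 -0.6316  0.4123]
```

Request:
carry_out --commands '[{"offset":[0,-0.0245,0.033],"twist":[0,0,0],"fingers":0},{"offset":[0,-0.0245,0.033],"twist":[0,0,0],"fingers":0},{"offset":[0,-0.0245,0.033],"twist":[0,0,0],"fingers":0},{"offset":[0,-0.0245,0.033],"twist":[0,0,0],"fingers":0},{"offset":[0,-0.0245,0.033],"twist":[0,0,0],"fingers":0}]'

```text
time_s: 1.42
tcp_pos: [0.2683, 0.4548, 0.2282]
ee_rot: [0.074, 0.705, -0.074, 0.701]
wrist_force: [0.6, 0.8, 0.2]
grip_width: 0.0254
```

Request:
carry_out --commands '[{"offset":[0,-0.0245,0.033],"twist":[0,0,0],"fingers":0},{"offset":[0,-0.0245,0.033],"twist":[0,0,0],"fingers":0},{"offset":[0,-0.0245,0.033],"twist":[0,0,0],"fingers":0},{"offset":[0,-0.0245,0.033],"twist":[0,0,0],"fingers":0},{"offset":[0,-0.0245,0.033],"twist":[0,0,0],"fingers":0}]'

```text
time_s: 1.83
tcp_pos: [0.4051, 0.2971, 0.2286]
ee_rot: [0.075, 0.705, -0.072, 0.702]
wrist_force: [1.8, 0.7, 0.4]
grip_width: 0.0
```

```bash
python3 - <<'E'
from h import *
s,p,R=st();print(s['time_s'],p,R,s['grip_width'],s['qpos'],s['wrist_force'])
d=r.snapshot('top');X=cloud(d);z=X[...,2]
m=(z>.1)&(X[...,0]>.3)&(X[...,0]<.62)&(X[...,1]<.3)&(X[...,1]>-.35)
Y=X[m];print(m.sum(),Y.min(0) if m.any() else 0,Y.max(0) if m.any() else 0)
print(R.T@(np.array([.42,-.11,.23])-p))
E
```

```text
1.8333 [0.4051 0.2971 0.2286] [[-0.0041  0.2066  0.9784]
 [ 0.0047  0.9784 -0.2065]
 [-1.      0.0037 -0.005 ]] 3.8464369497174966e-05 [-0.9327  0.1166  0.2642  1.7143 -0.0378  1.3152  0.7021] [1.7925 0.7384 0.3635]
1812 [ 0.3658 -0.144   0.2328] [0.4395 0.2986 0.9691]
[-0.0034 -0.3952  0.0987]
```

Request:
carry_out --commands '[{"offset":[0,-0.039,0.01],"twist":[0,0,0],"fingers":0},{"offset":[0,-0.039,0.01],"twist":[0,0,0],"fingers":0},{"offset":[0,-0.039,0.01],"twist":[0,0,0],"fingers":0},{"offset":[0,-0.039,0.01],"twist":[0,0,0],"fingers":0},{"offset":[0,-0.039,0.01],"twist":[0,0,0],"fingers":0}]'

```text
time_s: 2.3
tcp_pos: [0.4173, 0.0941, 0.2281]
ee_rot: [0.078, 0.703, -0.075, 0.703]
wrist_force: [1.3, -0.8, 0.2]
grip_width: 0.0002
```

Request:
carry_out --commands '[{"offset":[0,-0.039,0.01],"twist":[0,0,0],"fingers":0},{"offset":[0,-0.039,0.01],"twist":[0,0,0],"fingers":0},{"offset":[0,-0.039,0.01],"twist":[0,0,0],"fingers":0},{"offset":[0,-0.039,0.01],"twist":[0,0,0],"fingers":0},{"offset":[0,-0.039,0.01],"twist":[0,0,0],"fingers":0}]'

```text
time_s: 2.72
tcp_pos: [0.4226, -0.1144, 0.2287]
ee_rot: [0.079, 0.701, -0.073, 0.705]
wrist_force: [1.2, 0.5, -0.1]
grip_width: 0.0001
```

```bash
python3 - <<'E'
from h import *
s,p,R=st();print(s['time_s'],p,R,s['qpos'])
d=r.snapshot('wrist');cv2.imwrite('pics/w1.png',d['img'][:,:,::-1])
np.savez('w1.npz',p=p,R=R,**d)
X=cloud(d,p,R);z=X[...,2]
for t in ['plunger_top','post_top','lever_handle','index_base','valve','lock_lever']:
    print(t,[(np.round(x['position'],4).tolist(),round(x['confidence'],2)) for x in r.pinpoint('wrist',t)[:3]])
for nm,h,c0 in [('post',.086,(.477,-.079)),('plg',.066,(.46,-.069)),('handle',.077,(.457,-.249))]:
    m=(abs(z-h)<.003)&(np.hypot(X[...,0]-c0[0],X[...,1]-c0[1])<.03)
    if m.any(): print(nm,m.sum(),X[m].mean(0),cv2.minEnclosingCircle(X[m][:,:2].astype(np.float32)))
m=(abs(z-.042)<.004)&(np.hypot(X[...,0]-.445,X[...,1]+.108)<.1)
Y=X[m][:,:2].astype(np.float32);print(m.sum(),cv2.minEnclosingCircle(Y),Y.min(0),Y.max(0),np.median(z[m]))
E
```

```text
2.7167 [ 0.4226 -0.1144  0.2287] [[ 0.006   0.2139  0.9768]
 [ 0.0079  0.9768 -0.2139]
 [-1.      0.009   0.0042]] [-0.5357 -0.0676  0.7115  1.8804  0.0366  1.308   1.5206]
plunger_top [([0.4611, -0.0659, 0.0711], 0.83)]
post_top [([0.4759, -0.0826, 0.0844], 0.67)]
lever_handle [([0.4622, -0.2518, 0.062], 0.91)]
index_base [([0.4433, -0.1125, 0.0014], 0.95)]
valve [([0.4281, -0.1427, 0.0414], 0.96), ([0.4941, -0.3987, 0.0034], 0.93), ([0.4036, -0.3908, -0.0021], 0.9)]Traceback (most recent call last):
  File "<stdin>", line 7, in <module>
ValueError: it knows: dome, index_base, lever_handle, plunger_top, post_top, pot_dark, pot_pale, valve
```

View pics/w1.png

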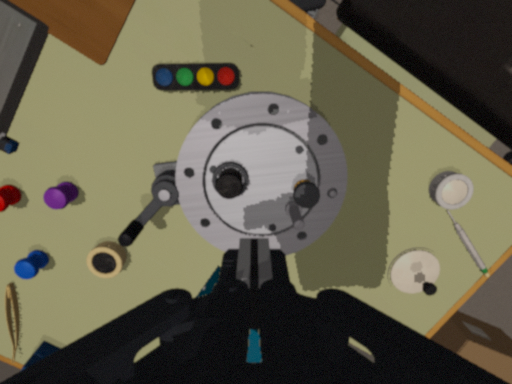

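```bash
python3 - <<'E'
from h import *
d=dict(np.load('w1.npz'));p,R=d['p'],d['R'];X=cloud(d,p,R);z=X[...,2]
for nm,h,c0 in [('post',.086,(.477,-.081)),('plg',.066,(.46,-.068)),('handle',.077,(.459,-.25)),('valve',.074,(.428,-.142))]:
    m=(abs(z-h)<.004)&(np.hypot(X[...,0]-c0[0],X[...,1]-c0[1])<.025)
    if m.any(): print(nm,m.sum(),X[m].mean(0),np.median(z[m]),cv2.minEnclosingCircle(X[m][:,:2].astype(np.float32)))
# ring plane ray intersection: rectify to world top view at z=.042, 2px/mm
T=d['tool_from_camera'];K=d['intrinsics'];Rc=R@T[:3,:3];tc=R@T[:3,3]+p
g=.5e-3;x0,y0=.56,.0
def w2p(W): 
    c=(W-tc)@Rc; return c[...,:2]/c[...,2:]*[K[0,0],K[1,1]]+[K[0,2],K[1,2]]
# rows: x decreasing, cols: y decreasing
i,j=np.mgrid[:440,:440];W=np.stack([x0-i*g,y0-j*g,np.full(i.shape,.042)],-1)
uv=w2p(W).astype(np.float32);I=cv2.remap(d['img'],uv[...,0],uv[...,1],cv2.INTER_CUBIC)
cv2.imwrite('pics/rect.png',cv2.resize(I[:,:,::-1],(600,600)))
G=cv2.cvtColor(I,cv2.COLOR_RGB2GRAY)
# ring outer edge from depth
m=(abs(z-np.median(z[(np.hypot(X[...,0]-.444,X[...,1]+.111)<.085)&(abs(z-.042)<.006)]))<.006)&(np.hypot(X[...,0]-.444,X[...,1]+.111)<.1)
print('ring z',np.median(z[m]),m.sum(),cv2.minEnclosingCircle(X[m][:,:2].astype(np.float32)))
# holes: dark blobs with area ~ 11.6mm
from scipy import ndimage as nd
for th in (60,80):
  L,n=nd.label(G<th)
  for k in range(1,n+1):
    a=(L==k).sum()
    if 150<a<700:
        ci,cj=nd.center_of_mass(L==k);print(th,a,x0-ci*g,y0-cj*g)
E
```

```text
post 104 [ 0.4763 -0.0833  0.0851] 0.08514832407591374 ((0.47773194313049316, -0.08303296566009521), 0.005402548238635063)
plg 554 [ 0.4581 -0.07    0.0655] 0.06551144178070713 ((0.4616778790950775, -0.07389143109321594), 0.018816577270627022)
handle 169 [ 0.4598 -0.2496  0.0759] 0.07598849344868716 ((0.46039456129074097, -0.2505965530872345), 0.007534944452345371)
valve 497 [ 0.4303 -0.1397  0.0722] 0.07221408970935803 ((0.4307521879673004, -0.1398463100194931), 0.012268850579857826)
ring z 0.04160393566590048 18753 ((0.4427005350589752, -0.11648955196142197), 0.0944361612200737)
60 245 0.5099897959183674 -0.07965102040816327
60 550 0.48345090909090915 -0.08181727272727272
60 183 0.4727076502732241 -0.17766393442622952
60 344 0.4202790697674419 -0.20444767441860467
60 195 0.4160435897435898 -0.17933589743589745
60 342 0.41258771929824567 -0.20082456140350877
60 267 0.41220411985018734 -0.04219662921348315
60 193 0.3745492227979275 -0.14044041450777203
80 382 0.5102447643979058 -0.07963612565445027
80 215 0.49398372093023263 -0.10871162790697675
80 243 0.4728168724279836 -0.17773045267489712
80 263 0.4683174904942966 -0.04094106463878327
80 197 0.4356827411167513 -0.16760913705583755
80 253 0.4160750988142293 -0.1792707509881423
80 384 0.4122096354166667 -0.04219921875
80 520 0.3917163461538462 -0.12475096153846155
80 493 0.38461460446247464 -0.04394016227180527
80 260 0.3745288461538462 -0.14036346153846155
80 216 0.37196296296296305 -0.0839074074074074
80 236 0.34381991525423733 -0.0034279661016949152
```

View pics/rect.png

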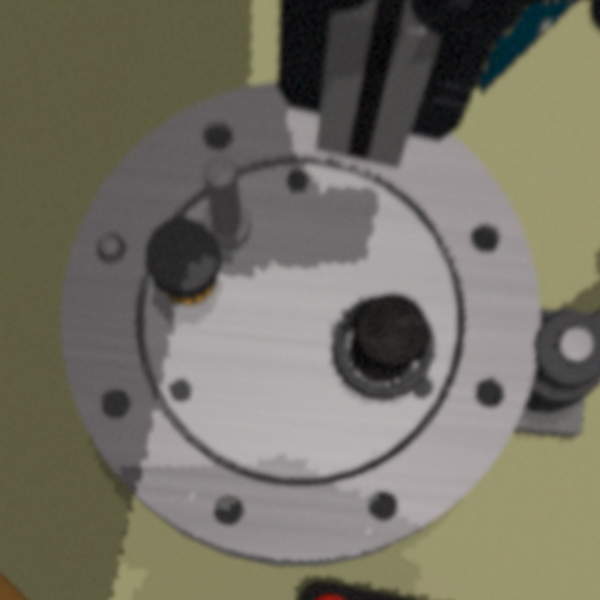

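Request:
carry_out --commands '[{"offset":[0.015,0.025,0.0145],"twist":[0,0,0],"fingers":0},{"offset":[0.015,0.025,0.0145],"twist":[0,0,0],"fingers":0},{"offset":[0.015,0,0],"twist":[0.105,0,0],"fingers":0},{"offset":[0.015,0,0],"twist":[0.105,0,0],"fingers":0},{"offset":[0.015,0,0],"twist":[0.105,0,0],"fingers":0}]'

```text
time_s: 3.43
tcp_pos: [0.4677, -0.0568, 0.1542]
ee_rot: [0.188, 0.68, -0.178, 0.686]
wrist_force: [-0.2, 0.2, -0.9]
grip_width: -0.0004
```

Request:
carry_out --commands '[{"offset":[0.02,0,0],"twist":[0.1,0,0],"fingers":0},{"offset":[0.0,0,0],"twist":[0,0,0],"fingers":0}]'

```text
time_s: 3.6
tcp_pos: [0.4665, -0.0517, 0.1305]
ee_rot: [0.222, 0.672, -0.213, 0.674]
wrist_force: [-0.8, 0.2, -0.8]
grip_width: 0.0001
```

```bash
cat >> h.py <<'E'
C=np.array([.4425,-.110]);A0=np.radians(69.1)
def plg(q,f=0.):  # plunger pos at q plus f toward post
    a=A0-q;P=C+.044*np.array([np.cos(a),np.sin(a)]);b=a-.545;Q=C+.044*np.array([np.cos(b),np.sin(b)])
    u=(Q-P)/np.linalg.norm(Q-P);return P+f*u,np.degrees(np.arctan2(u[1],u[0])),Q
def go(xy,z,az):
    s,p,R=st();print('t',s['time_s'],p,'F',np.array(s['wrist_force']),'q',np.array(s['qpos']),'w',s['grip_width'])
    a=np.degrees(np.arctan2(R[1,2],R[0,2]));d=np.array([*xy,z])-p
    D=Ro.from_euler('z',az,degrees=True).as_matrix()@np.array([[0,0,1],[0,1,0],[-1,0,0]])
    print('zaz',a,'off',R.T@d,'twist',Ro.from_matrix(R.T@D).as_rotvec())
E
python3 - <<'E'
from h import *
P,u,Q=plg(0,.0045);print(P,u,Q);go(P,.10,u)
E
```

```text
[ 0.4618 -0.0716] -36.513099917314925 [ 0.4772 -0.083 ]
t 3.6 [ 0.4665 -0.0517  0.1305] F [-0.7998  0.2071 -0.7596] q [-0.5875  0.1368  0.6972  1.9513 -0.113   1.0819  1.1041] w 9.512186202493163e-05
zaz -35.77760533630621 off [ 0.0303 -0.0193  0.0079] twist [ 0.0128 -0.001  -0.0134]
```

Request:
carry_out --commands '[{"offset":[0.015,-0.01,0.004],"twist":[0.013,0,-0.013],"fingers":0},{"offset":[0.015,-0.009,0.004],"twist":[0,0,0],"fingers":0},{"offset":[0,0,0],"twist":[0,0,0],"fingers":0}]'

```text
time_s: 3.85
tcp_pos: [0.4625, -0.0666, 0.1005]
ee_rot: [0.216, 0.674, -0.215, 0.673]
wrist_force: [-0.5, 0.4, 1.0]
grip_width: -0.0001
```

```bash
python3 - <<'E'
from h import *
P,u,Q=plg(0,.0045);go(P,.10,u)
E
```

```text
t 3.85 [ 0.4625 -0.0666  0.1005] F [-0.5448  0.3529  0.9554] q [-0.5564  0.1853  0.7029  1.9839 -0.1415  1.0222  1.1643] w -7.329730158073329e-05
zaz -35.45487405467093 off [ 0.0005 -0.0044  0.0023] twist [ 0.0185 -0.0024 -0.0001]
```

Request:
carry_out --commands '[{"offset":[0,-0.005,0.0025],"twist":[0.018,0,0],"fingers":0},{"offset":[0,0,0],"twist":[0,0,0],"fingers":0}]'

```text
time_s: 4.02
tcp_pos: [0.4621, -0.0705, 0.1019]
ee_rot: [0.22, 0.673, -0.219, 0.671]
wrist_force: [-0.3, -0.5, 0.6]
grip_width: 0.0002
```

```bash
python3 - <<'E'
from h import *
P,u,Q=plg(0,.0045);go(P,.072,u)
E
```

```text
t 4.0167 [ 0.4621 -0.0705  0.1019] F [-0.2805 -0.5159  0.5535] q [-0.5518  0.1844  0.7074  1.9818 -0.1417  1.0259  1.1605] w 0.00017246557616147997
zaz -36.18567992441642 off [ 0.0299 -0.001   0.0004] twist [ 0.0057 -0.0028 -0.0003]
```

Aligned, so I'll descend.

Request:
carry_out --commands '[{"offset":[0.015,-0.001,0],"twist":[0,0,0],"fingers":0},{"offset":[0.015,0,0],"twist":[0,0,0],"fingers":0},{"offset":[0.008,0,0],"twist":[0,0,0],"fingers":0},{"offset":[0.006,0,0],"twist":[0,0,0],"fingers":0}]'

```text
time_s: 4.35
tcp_pos: [0.4667, -0.069, 0.0628]
ee_rot: [0.22, 0.671, -0.215, 0.675]
wrist_force: [-3.7, -1.9, 5.5]
grip_width: -0.0
```

```bash
python3 - <<'E'
from h import *
P,u,Q=plg(0,.0045);go(P,.055,u)
E
```

```text
t 4.35 [ 0.4667 -0.069   0.0628] F [-3.6693 -1.8919  5.4598] q [-0.5233  0.2515  0.6886  2.0178 -0.2061  0.9307  1.2183] w -4.273467822844225e-05
zaz -35.82179470213565 off [ 0.0078 -0.005  -0.0025] twist [ 0.0121  0.0038 -0.0088]
```

Request:
carry_out --commands '[{"offset":[0.005,-0.005,-0.0025],"twist":[0.01,0,-0.008],"fingers":0},{"offset":[0.006,-0.001,-0.001],"twist":[0,0,0],"fingers":0}]'

```text
time_s: 4.52
tcp_pos: [0.4634, -0.071, 0.0537]
ee_rot: [0.221, 0.669, -0.22, 0.675]
wrist_force: [-3.0, -1.5, 17.9]
grip_width: 0.0005
```

```bash
python3 - <<'E'
from h import *
P,u,Q=plg(0,.0045);go(P,.055,u)
E
```

```text
t 4.5167 [ 0.4634 -0.071   0.0537] F [-3.0215 -1.4984 17.8966] q [-0.5225  0.26    0.6884  2.0343 -0.2092  0.9061  1.2143] w 0.0005373893997334551
zaz -36.34345197944969 off [-0.0013 -0.0014 -0.0009] twist [ 0.003   0.008  -0.0044]
```

Request:
carry_out --commands '[{"offset":[0.0005,0.0005,0.004],"twist":[0.08,0,0],"fingers":0},{"offset":[0.0005,0.0008,0.0035],"twist":[0.08,0,0],"fingers":0},{"offset":[0.0005,0.0008,0.0035],"twist":[0.08,0,0],"fingers":0}]'

```text
time_s: 4.77
tcp_pos: [0.4732, -0.0773, 0.055]
ee_rot: [0.303, 0.636, -0.3, 0.643]
wrist_force: [-5.0, -2.0, 7.8]
grip_width: -0.0001
```

```bash
python3 - <<'E'
from h import *
P,u,Q=plg(.24,.0065);print(P,u);go(P,.0545,u)
E
```

```text
[ 0.4717 -0.0788] -50.264087000454765
t 4.7667 [ 0.4732 -0.0773  0.055 ] F [-4.9894 -2.0189  7.8449] q [-0.5394  0.2911  0.7319  2.0085 -0.2452  0.9188  1.01  ] w -7.137299033978101e-05
zaz -50.466861266815584 off [ 0.0005 -0.0022  0.0002] twist [-0.0035  0.0065 -0.0071]
```

Request:
carry_out --commands '[{"offset":[0.001,-0.001,0.004],"twist":[0.08,0,0],"fingers":0},{"offset":[0.0005,0.0002,0.0035],"twist":[0.08,0,0],"fingers":0}]'

```text
time_s: 4.93
tcp_pos: [0.4782, -0.0829, 0.0555]
ee_rot: [0.356, 0.609, -0.352, 0.615]
wrist_force: [-4.7, -0.8, 7.5]
grip_width: 0.0002
```

```bash
python3 - <<'E'
from h import *
P,u,Q=plg(.40,.0065);print(P,u);go(P,.0545,u)
_,p,R=st()
d=r.snapshot('wrist');X=cloud(d,p,R);z=X[...,2]
print('post',[x['position'] for x in r.pinpoint('wrist','post_top')[:1]],'valve',[(x['position'],x['confidence']) for x in r.pinpoint('wrist','valve')])
d=r.snapshot('top');print('top',[(x['position'],x['confidence']) for x in r.pinpoint('top','valve')],[(x['position'],x['confidence']) for x in r.pinpoint('top','post_top')])
for q in(.3,.35,.4,.45):print(q,plg(q)[2],C-(plg(q)[0]-C)*32/44)
E
```

```text
[ 0.4763 -0.0838] -59.431411722547914
t 4.9333 [ 0.4782 -0.0829  0.0555] F [-4.7032 -0.8079  7.5481] q [-0.5488  0.3103  0.7635  1.9955 -0.2719  0.9258  0.8764] w 0.00016553863578989248
zaz -60.07473288142316 off [ 0.001  -0.0021 -0.0001] twist [-0.0112  0.0042 -0.0103]
post [[0.4855, -0.0971, 0.0859]] valve [([0.4189, -0.1318, 0.0399], 0.72)]
top [([0.4877, -0.3986, -0.0041], 0.63), ([0.4157, -0.3283, -0.0017], 0.61), ([0.5057, -0.3109, -0.0043], 0.47), ([0.4083, -0.4003, 0.0042], 0.42), ([0.416, -0.1352, 0.0431], 0.4)] [([0.4809, -0.096, 0.0871], 0.61)]
0.3 [ 0.4837 -0.0945] [ 0.4228 -0.1352]
0.35 [ 0.4844 -0.0965] [ 0.4215 -0.1342]
0.4 [ 0.485  -0.0986] [ 0.4203 -0.1331]
0.45 [ 0.4855 -0.1008] [ 0.4192 -0.132 ]
```

Request:
carry_out --commands '[{"offset":[-0.008,-0.001,-0.001],"twist":[0,0,0],"fingers":0},{"offset":[-0.009,-0.001,0],"twist":[0,0,0.01],"fingers":0},{"offset":[0,0,0],"twist":[0,0,0],"fingers":0}]'

```text
time_s: 5.48
tcp_pos: [0.4766, -0.0838, 0.0754]
ee_rot: [0.359, 0.607, -0.347, 0.619]
wrist_force: [0.6, -1.2, 0.2]
grip_width: 0.0
```

```bash
python3 - <<'E'
from h import *
P,u,Q=plg(.40,.0065);print(P,u);go(P,.0725,u)
E
```

```text
[ 0.4763 -0.0838] -59.431411722547914
t 5.4833 [ 0.4766 -0.0838  0.0754] F [ 0.6052 -1.1538  0.218 ] q [-0.5679  0.2631  0.781   1.9913 -0.2383  0.9535  0.8569] w 4.306822553868213e-05
zaz -59.88918985808965 off [ 0.0028 -0.0003 -0.0001] twist [-0.0079  0.0067 -0.0221]
```

Request:
carry_out --commands '[{"offset":[0.001,0.0005,0.0045],"twist":[0.08,0,-0.01],"fingers":0},{"offset":[0.001,0.0005,0.0037],"twist":[0.08,0,0],"fingers":0},{"offset":[0.001,0.0005,0.0037],"twist":[0.08,0,0],"fingers":0}]'

```text
time_s: 5.73
tcp_pos: [0.4815, -0.0881, 0.074]
ee_rot: [0.43, 0.565, -0.419, 0.567]
wrist_force: [-2.9, 8.8, 6.9]
grip_width: -0.0
```

```bash
python3 - <<'E'
from h import *
P,u,Q=plg(.64,.0065);print(P,u);go(P,.0725,u)
E
```

```text
[ 0.4815 -0.0926] -73.1823988056877
t 5.7333 [ 0.4815 -0.0881  0.074 ] F [-2.9491  8.7869  6.9358] q [-0.5802  0.3005  0.8212  1.9689 -0.2807  0.9742  0.6602] w -8.525274458710947e-06
zaz -73.74885655887144 off [ 0.0015 -0.0013  0.0044] twist [-0.0099 -0.007  -0.0139]
```

```bash
python3 - <<'E'
from h import *
s,p,R=st()
d=r.snapshot('wrist');X=cloud(d,p,R);z=X[...,2]
cv2.imwrite('pics/w2.png',cv2.resize(d['img'][100:300,150:410,::-1],(780,600),interpolation=cv2.INTER_CUBIC))
print([(t,np.array(x['position']),x['confidence']) for t in('post_top','plunger_top','valve') for x in r.pinpoint('wrist',t)[:2]])
for q in(.3,.4,.5,.6,.7,.78):print(q,plg(q)[2],plg(q)[0],C-(plg(q)[0]-C)*32/44)
m=(abs(z-.073)<.004)&(np.hypot(X[...,0]-.418,X[...,1]+.13)<.025)
print(cv2.minEnclosingCircle(X[m][:,:2].astype(np.float32)),r.read_state()['wrist_force'])
E
```

```text
[('valve', array([ 0.4182, -0.1284,  0.0413]), 0.76)]
0.3 [ 0.4837 -0.0945] [ 0.4696 -0.0754] [ 0.4228 -0.1352]
0.4 [ 0.485  -0.0986] [ 0.473  -0.0783] [ 0.4203 -0.1331]
0.5 [ 0.4859 -0.1029] [ 0.476  -0.0815] [ 0.4181 -0.1308]
0.6 [ 0.4864 -0.1073] [ 0.4787 -0.0849] [ 0.4162 -0.1282]
0.7 [ 0.4865 -0.1117] [ 0.481  -0.0887] [ 0.4145 -0.1255]
0.78 [ 0.4862 -0.1152] [ 0.4826 -0.0918] [ 0.4134 -0.1232]
((0.4188566207885742, -0.12984254956245422), 0.013120259158313274) [-1.4007  5.5365  3.4235]
```

View pics/w2.png

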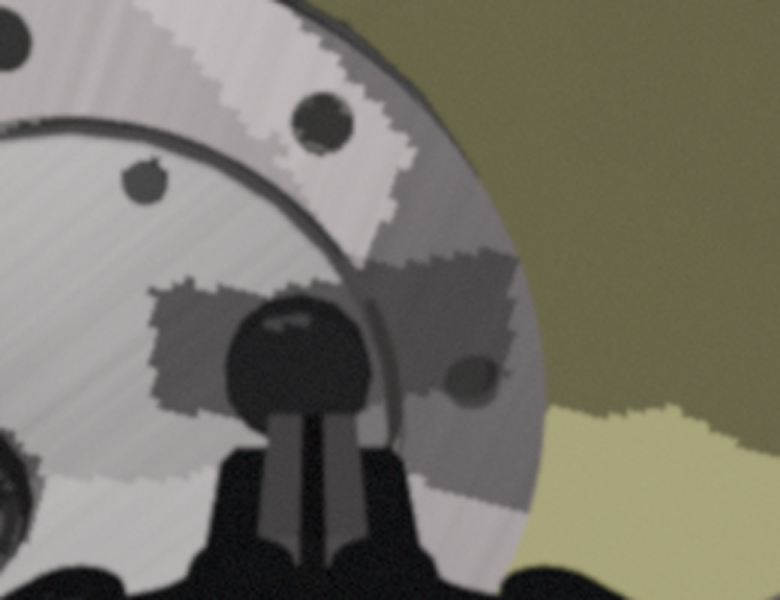

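Zoomed view: the plunger head is at (300,365) and the dark hole beside it at (470,380) is empty, so the pin is between holes (q≈0.5). The table lags because the post needs a firmer push.

Request:
carry_out --commands '[{"offset":[0,0,0.006],"twist":[-0.02,0,0],"fingers":0},{"offset":[0,0.0005,0.005],"twist":[0,0,0],"fingers":0}]'

```text
time_s: 6.1
tcp_pos: [0.4829, -0.0937, 0.0736]
ee_rot: [0.422, 0.573, -0.41, 0.57]
wrist_force: [-7.8, 8.9, 7.9]
grip_width: 0.0001
```

```bash
cat > q.py <<'E'
from h import *
from scipy.optimize import minimize_scalar
def est():
    s,p,R=st();d=r.snapshot('wrist');X=cloud(d,p,R);z=X[...,2]
    m=(abs(z-.073)<.004)&(np.hypot(X[...,0]-.417,X[...,1]+.128)<.028)
    c=np.array(cv2.minEnclosingCircle(X[m][:,:2].astype(np.float32))[0]);v=C-c
    print('q est',A0-np.arctan2(v[1],v[0]),'valve r',np.linalg.norm(v));return d
E
python3 - <<'E'
from q import *
P,u,Q=plg(.785,.0065);print(P,u);go(P,.0745,u);est()
E
```

```text
[ 0.4836 -0.0984] -81.49028683508458
t 6.1 [ 0.4829 -0.0937  0.0736] F [-7.8299  8.8897  7.8878] q [-0.5539  0.3117  0.8126  1.9572 -0.292   0.9845  0.7109] w 9.761672644179102e-05
zaz -72.0923503543898 off [-0.001  -0.0008  0.0047] twist [ 0.1639 -0.0149 -0.0096]
q est 0.6626496614134719 valve r 0.03148462758516256
```

Request:
carry_out --commands '[{"offset":[0,0.0,0.005],"twist":[0.03,0,0],"fingers":0},{"offset":[-0.001,0.0,0.005],"twist":[0.03,0,0],"fingers":0}]'

```text
time_s: 6.32
tcp_pos: [0.4841, -0.1003, 0.0738]
ee_rot: [0.439, 0.563, -0.426, 0.555]
wrist_force: [-1.9, 17.6, -8.1]
grip_width: -0.0004
```

```bash
python3 - <<'E'
from q import *
P,u,Q=plg(.785,.0065);go(P,.0745,u);est()
E
```

```text
t 6.3167 [ 0.4841 -0.1003  0.0738] F [-1.8883 17.636  -8.1008] q [-0.5419  0.325   0.8228  1.9465 -0.3085  0.9957  0.6801] w -0.00039593207951098465
zaz -75.46419783354295 off [-0.0006  0.     -0.0019] twist [ 0.1051 -0.0208 -0.0062]
q est 0.824673590467629 valve r 0.03137764079431943
```

Request:
carry_out --commands '[{"offset":[-0.002,0.0,-0.004],"twist":[0,0,0],"fingers":0},{"offset":[-0.03,0.0,0],"twist":[0,0,0],"fingers":0},{"offset":[-0.035,0,0],"twist":[0,0,0],"fingers":0},{"offset":[-0.035,0,-0.02],"twist":[0,0,0],"fingers":0}]'

```text
time_s: 6.7
tcp_pos: [0.473, -0.0819, 0.1732]
ee_rot: [0.438, 0.564, -0.433, 0.55]
wrist_force: [1.3, 1.4, 0.7]
grip_width: -0.0002
```

```bash
python3 - <<'E'
from q import *
hm=np.array([.4819,-.2146]);go([.4819,-.1],.18,-75)
s,p,R=st();d=est();X=cloud(d,p,R);z=X[...,2]
for nm,h,c0 in [('post',.086,(.486,-.115)),('plg',.066,(.4825,-.092)),('plgdown',.058,(.4825,-.092)),('handle',.077,(.459,-.25))]:
    m=(abs(z-h)<.003)&(np.hypot(X[...,0]-c0[0],X[...,1]-c0[1])<.015)
    if m.any(): print(nm,m.sum(),X[m].mean(0))
cv2.imwrite('pics/w3.png',cv2.resize(d['img'][:,:,::-1],(780,585),interpolation=cv2.INTER_CUBIC))
E
```

```text
t 6.7 [ 0.473  -0.0819  0.1732] F [1.2587 1.375  0.7051] q [-0.6769  0.1495  0.8795  1.8583 -0.1392  1.2055  0.4924] w -0.00021669980897511603
zaz -76.04641739467412 off [-0.0072  0.0042  0.0196] twist [-0.0182 -0.0198  0.0066]
q est 0.831579784889771 valve r 0.031102777752912262
post 6 [ 0.4846 -0.1114  0.0839]
plg 757 [ 0.483  -0.0919  0.0655]
plgdown 55 [ 0.4798 -0.083   0.0582]
```

View pics/w3.png

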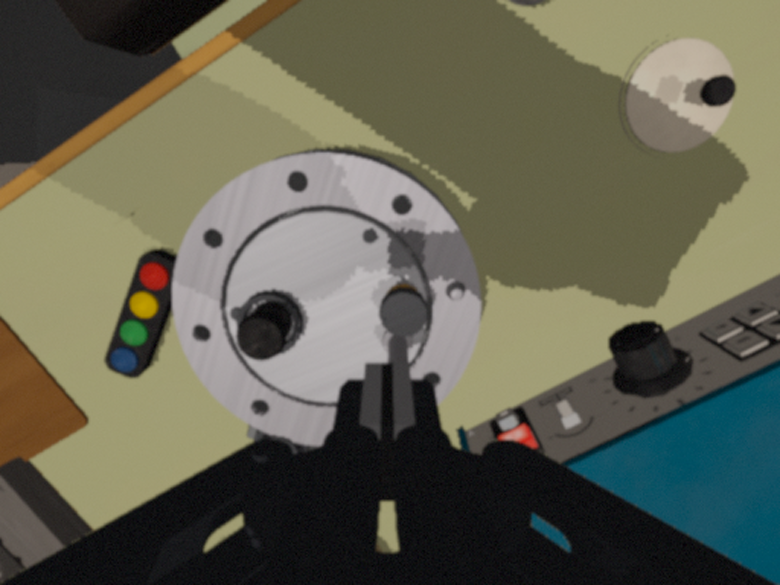

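Pin is locked in the next hole: bright at (456,290), with the head up at z≈0.0655. On to the lever.

Request:
carry_out --commands '[{"offset":[0,-0.015,0.034],"twist":[0,0,0],"fingers":0},{"offset":[0,-0.015,0.034],"twist":[0,0,0],"fingers":0},{"offset":[0,-0.015,0.034],"twist":[0,0,0],"fingers":0},{"offset":[0,-0.015,0.034],"twist":[0,0,0],"fingers":0},{"offset":[0,-0.015,0.034],"twist":[0,0,0],"fingers":0}]'

```text
time_s: 7.17
tcp_pos: [0.4526, -0.2565, 0.1826]
ee_rot: [0.437, 0.564, -0.419, 0.561]
wrist_force: [1.4, -0.4, 0.4]
grip_width: 0.0
```

Request:
carry_out --commands '[{"offset":[0,0,0],"twist":[-0.12,0,0],"fingers":0},{"offset":[0,0,0],"twist":[-0.12,0,0],"fingers":0},{"offset":[0,0,0],"twist":[-0.12,0,0],"fingers":0},{"offset":[0,0,0],"twist":[-0.12,0,0],"fingers":0},{"offset":[0,0,0],"twist":[-0.12,0,0],"fingers":0}]'

```text
time_s: 7.58
tcp_pos: [0.4466, -0.2723, 0.185]
ee_rot: [0.249, 0.66, -0.238, 0.667]
wrist_force: [-0.4, 0.2, -0.3]
grip_width: 0.0
```

```bash
python3 - <<'E'
from h import *
go([.440,-.2645],.12,-30)
s,p,R=st();d=r.snapshot('wrist');X=cloud(d,p,R);z=X[...,2]
print([(np.array(x['position']),x['confidence']) for x in r.pinpoint('wrist','lever_handle')[:2]])
m=(abs(z-.077)<.003)&(np.hypot(X[...,0]-.46,X[...,1]+.25)<.03)
if m.any():print(X[m].mean(0),cv2.minEnclosingCircle(X[m][:,:2].astype(np.float32)))
E
```

```text
t 7.5833 [ 0.4466 -0.2723  0.185 ] F [-0.3522  0.2062 -0.349 ] q [-0.2376  0.2425  0.8669  1.7543 -0.2147  1.2306  1.5542] w 7.376701002360616e-06
zaz -40.27794168888621 off [ 0.065   0.0005 -0.0103] twist [-0.1793  0.0052 -0.0181]
[(array([ 0.4623, -0.2515,  0.0615]), 0.59)]
[ 0.46   -0.2503  0.0763] ((0.46064192056655884, -0.2505978047847748), 0.007337481714785099)
```

Handle confirmed at (0.4605, -0.2505). I'll turn the rest of the way, line up and descend.

Request:
carry_out --commands '[{"offset":[0.02,0,-0.006],"twist":[-0.09,0,-0.01],"fingers":0},{"offset":[0.02,0,-0.005],"twist":[-0.09,0,0],"fingers":0},{"offset":[0.015,0,0],"twist":[0,0,0],"fingers":0},{"offset":[0.0,0,0],"twist":[0,0,0],"fingers":0}]'

```text
time_s: 8.02
tcp_pos: [0.4397, -0.2661, 0.1304]
ee_rot: [0.19, 0.677, -0.186, 0.686]
wrist_force: [-0.7, -0.5, -0.1]
grip_width: 0.0002
```

```bash
python3 - <<'E'
from h import *
go([.440,-.2645],.055,-30)
E
```

```text
t 8.0167 [ 0.4397 -0.2661  0.1304] F [-0.704  -0.4994 -0.08  ] q [-0.2129  0.2712  0.8229  1.851  -0.2317  1.1036  1.7271] w 0.00016217109652027172
zaz -30.867485757887568 off [ 0.0754  0.0009 -0.0014] twist [-0.0151  0.0114 -0.0082]
```

Request:
carry_out --commands '[{"offset":[0.03,0,-0.003],"twist":[-0.01,0.01,0],"fingers":0},{"offset":[0.03,0,-0.003],"twist":[0,0,0],"fingers":0},{"offset":[0.014,0,0],"twist":[0,0,0],"fingers":0}]'

```text
time_s: 8.27
tcp_pos: [0.4388, -0.2647, 0.0595]
ee_rot: [0.191, 0.677, -0.187, 0.686]
wrist_force: [-0.4, 0.9, 0.1]
grip_width: -0.0
```

```bash
python3 - <<'E'
from h import *
go([.4746,-.2272],.055,-30)
E
```

```text
t 8.2667 [ 0.4388 -0.2647  0.0595] F [-0.4366  0.8914  0.1164] q [-0.1605  0.3727  0.778   1.9239 -0.329   0.9619  1.8017] w -1.1088904937367303e-05
zaz -31.018248669736636 off [0.0051 0.0506 0.0113] twist [-0.0177  0.0105 -0.0093]
```

Request:
carry_out --commands '[{"offset":[0.004,0.004,0.01],"twist":[-0.015,0,0],"fingers":0},{"offset":[0,0.011,0.003],"twist":[0,0,0],"fingers":0},{"offset":[0,0.011,0.001],"twist":[0,0,0],"fingers":0},{"offset":[0,0.01,0],"twist":[0,0,0],"fingers":0}]'

```text
time_s: 8.6
tcp_pos: [0.4672, -0.2461, 0.0553]
ee_rot: [0.192, 0.677, -0.193, 0.684]
wrist_force: [-2.6, -2.8, -3.6]
grip_width: -0.0001
```

```bash
python3 - <<'E'
from h import *
go([.4746,-.2272],.055,-30)
s,p,R=st();d=r.snapshot('wrist');X=cloud(d,p,R);z=X[...,2]
print([(np.array(x['position']),x['confidence']) for x in r.pinpoint('wrist','lever_handle')[:2]])
E
```

```text
t 8.6 [ 0.4672 -0.2461  0.0553] F [-2.596  -2.7512 -3.5787] q [-0.1975  0.4125  0.7625  1.8864 -0.344   0.9668  1.7393] w -0.00012680719123191533
zaz -31.55022772298752 off [ 0.0003  0.02   -0.0036] twist [-0.0271  0.01   -0.0008]
[(array([ 0.4809, -0.2309,  0.0638]), 0.85)]
```

Request:
carry_out --commands '[{"offset":[0,0.009,-0.001],"twist":[-0.02,0,0],"fingers":0},{"offset":[0,0.009,-0.001],"twist":[0,0,0],"fingers":0}]'

```text
time_s: 8.87
tcp_pos: [0.4738, -0.2315, 0.0564]
ee_rot: [0.184, 0.679, -0.188, 0.686]
wrist_force: [-13.8, -30.9, -7.0]
grip_width: 0.0001
```

```bash
python3 - <<'E'
from h import *
go([.4746,-.2272],.055,-30)
s,p,R=st();d=r.snapshot('wrist');X=cloud(d,p,R);z=X[...,2]
print([(np.array(x['position']),x['confidence']) for x in r.pinpoint('wrist','lever_handle')[:2]])
E
```

```text
t 8.8667 [ 0.4738 -0.2315  0.0564] F [-13.8247 -30.8768  -6.9943] q [-0.2281  0.4071  0.7582  1.8879 -0.334   0.9659  1.718 ] w 9.676001546322184e-05
zaz -30.49500523764729 off [ 0.0014  0.0041 -0.0015] twist [-0.0087  0.0108  0.0022]
[(array([ 0.4846, -0.2173,  0.0616]), 0.57)]
```

At the stop (34 N). Backing off and lifting for a check.

Request:
carry_out --commands '[{"offset":[0,-0.008,0],"twist":[0,0,0],"fingers":0},{"offset":[-0.02,-0.015,0],"twist":[0,0,0],"fingers":0},{"offset":[-0.04,0,0],"twist":[0,0,0],"fingers":0},{"offset":[-0.04,0,0],"twist":[0,0,0],"fingers":0},{"offset":[-0.02,0,0],"twist":[0,0,0],"fingers":0}]'

```text
time_s: 9.38
tcp_pos: [0.4565, -0.2509, 0.1778]
ee_rot: [0.187, 0.681, -0.191, 0.682]
wrist_force: [0.5, -1.0, 0.8]
grip_width: 0.0002
```

```bash
python3 - <<'E'
from h import *
s,p,R=st();print(s['time_s'],p,s['wrist_force'])
d=r.snapshot('wrist');X=cloud(d,p,R);z=X[...,2]
cv2.imwrite('pics/w4.png',cv2.resize(d['img'][:,:,::-1],(780,585)))
for nm,h,c0 in [('plg',.066,(.4825,-.092)),('handle',.077,(.482,-.215)),('valve',.074,(.413,-.123))]:
    m=(abs(z-h)<.004)&(np.hypot(X[...,0]-c0[0],X[...,1]-c0[1])<.02)
    if m.any():
        c=X[m].mean(0);print(nm,m.sum(),c,cv2.minEnclosingCircle(X[m][:,:2].astype(np.float32)))
        if nm=='handle': v=c[:2]-[.4322,-.2095];print('lever',np.radians(-5.9)-np.arctan2(v[1],v[0]))
for t in('pot_dark','pot_pale','dome'):print(t,[np.array(x['position']) for x in r.pinpoint('wrist',t)[:1]])
E
```

```text
9.3833 [ 0.4565 -0.2509  0.1778] [ 0.5289 -1.0233  0.8143]
plg 1005 [ 0.4822 -0.0939  0.0655] ((0.48320555686950684, -0.09354788064956665), 0.013542894273996353)
handle 273 [ 0.4811 -0.2147  0.0761] ((0.4815937280654907, -0.21483604609966278), 0.007374668028205633)
lever 0.003289113772981314
valve 1063 [ 0.4128 -0.1232  0.0723] ((0.4129413962364197, -0.1229572594165802), 0.012591649778187275)
pot_dark [array([ 0.5071, -0.3089,  0.0013])]
pot_pale []
dome [array([ 0.4858, -0.0908,  0.0698])]
```

View pics/w4.png

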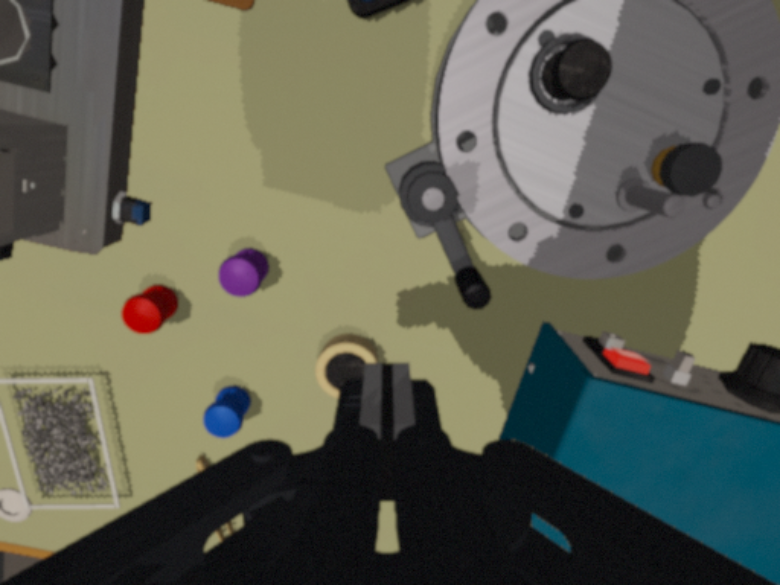

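The lever is home with its handle at (472,290), the plunger is up, the valve is upright at (583,68), and the robot is clear of everything. Handing in.

```bash
python3 -c "
from plant import r
print(r.hand_in())"
```

```text
the job is handed in; nothing more can be done
None
```

The table is one hole further clockwise with its pin locked, the lock lever is home against its stop, and I handed the job in at about 9.4 s. The hand-in reported no verdict.

I pressed the plunger with the shut fingertips and started the table round by pushing the drive post. I then lifted off the head and pushed the post on until the pin sprang into the next hole.

Last checks before handing in:
- **Table:** the plunger head stood at (0.483, -0.0935), within about 2 mm of where it should be at 0.785 rad. The pin showed in the hole.
- **Plunger:** up, with the head top at 65.5 mm against 66 mm nominal.
- **Lock lever:** about 0.003 rad from its stop.
- **Valve:** in its nest and looking upright, with its top at 72 mm, where it was at the start.
- **Robot:** clear of everything, with only about 1 N of residual wrist force.

Some readings disagreed or are missing:
- **Table angle from the valve:** just after the pin locked, the valve's position put the table at 0.82 to 0.83 rad. That is about 0.04 too much, which I put down to play in the nest. The plunger and pin positions agreed with 0.785.
- **Bystanders:** the dark pot was unmoved. The pale pot and dome were out of view in the final picture (the network's one "dome" hit was really the plunger head), so I did not re-check them. The arm passed well above both.
- **Force:** the push to the lever stop peaked at about 34 N at the fingertips.

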